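# Hold a hot welded receiver over the bench cooling blower

### The job

The air receiver on the hump-backed carrying tray has just been welded and is hot: without touching it, lift the tray by its handle bar, tilt it so that the receiver rolls gently off the end plate, and balance the receiver over the yellow zone in the middle for a second or more before carrying it, balanced there, to the cooling blower. Hold the tray about 50 mm above the middle of the grille with the receiver kept over the yellow zone for at least 4 seconds; never let it bang against an end plate or fall off, and do not bump the blower or disturb the other things on the bench. The program finishes while still holding the tray there in the gripper, nearly level, with the receiver at rest over the yellow zone.

Things in the scene. Friction and masses are not known exactly. Their poses are not given: they have to be found in the camera images.
- tray: Aluminium tray, 0.42 kg, loose, level on the firebrick. Origin: centre of its underside, z up, y along its length (the way the receiver rolls), x across. Inside 290 mm (y) by 120 mm (x). The bed is a hump curved along y, radius 1.2 m, its crest at y = 0, 14 mm above the underside, falling to both ends. Side walls 50, end plates 55 mm high; meeting one at over 0.25 m/s is a bang.
- handle (a point): Centre of the tray's fixed black rubber handle bar, 130 mm above the tray's underside at its middle. The bar runs along the tray's x, 120 mm between the uprights, 22 mm thick along y, 30 mm high. Pinch it from above, fingers closing along the tray's y, at about 45 N. 41 mm are free between the bar and the receiver's top.
- zone (a point): Crest of the tray's bed (x = y = 0, 14 mm above the underside), middle of the yellow zone. The zone is about 110 mm long, y from -55 to 55 mm, over the tray's width; balanced over it means the receiver's centre stays within about 30 mm of the middle. The receiver should be there before the tray comes within 200 mm of the grille (in plan).
- receiver: Hot receiver: dark steel, domed ends, 60 mm diameter, 114 mm long, 0.35 kg. Origin: its centre, 44 mm above the tray's underside at mid-tray; x is its axis, across the tray. Starts against the end plate at tray y = +115 mm. Rolls at y'' = 6.7 x (y / 1.23 - slope up to +y - tray's y acceleration / 9.8) m/s2; rolling friction equals 0.02 of slope..
- blower: Cooling blower lying on its back, fixed: red box 200 x 200 mm, 56 mm high, with a round black grille in its top. Origin: centre of its underside.
- grille (a point): Centre of the blower's grille, on top of its yellow hub, 60 mm above the bench; the box around it is 56 mm high.
- firebrick: Terracotta firebrick slab, fixed, 150 mm (x) by 260 mm (y), 30 mm high, under the tray at the start. Origin: centre of its underside.
- tub: Bystander: yellow plastic tub, 100 mm across, 100 mm high, origin at the centre of its base. Leave alone.
- hammer: Bystander: hammer lying on the bench, origin near the middle of its underside. Leave alone.
- spray: Bystander: green spray can, 60 mm across, 170 mm high, origin at the centre of its base. Leave alone.
- square: Bystander: red L-shaped welding square with legs about 130 mm, 16 mm high, origin at the outer side of its corner. Leave alone.
Not all that is in view belongs to the job. What is shaped like the receiver but blue or pink is not meant.

How it is judged:
On the way, in this order (a step that is already met when the one before it is completed fails the run):
1. the tray is lifted off the firebrick with the receiver on it (height (world z) of tray above 0.05 m and z of receiver in the frame of tray below 0.055 m and contact force between the fingers and tray above 1 N), for 0.2 s.
2. the receiver is balanced over the yellow zone of the lifted tray for 1 s (y of receiver in the frame of tray between -0.04 and 0.04 m and height (world z) of tray above 0.04 m and z of receiver in the frame of tray below 0.055 m and linear speed of receiver below 0.2 m/s), for 1 s.
3. the tray is held over the grille with the receiver still over the yellow zone, for 4 s (y of receiver in the frame of tray between -0.04 and 0.04 m and z of receiver in the frame of tray below 0.055 m and horizontal distance between tray and grille below 0.04 m and z of tray in the frame of grille between 0.02 and 0.09 m and linear speed of receiver below 0.08 m/s and angle between tray's own z axis and vertical below 0.15 rad and contact force between tray and blower below 0.5 N), for 4 s.
At the end, for the whole second after the job is handed in: The gripper holds the tray within 50 mm of the grille's centre in plan, 20 to 100 mm above it, tilted under 0.15 rad, clear of the blower; the receiver is within 45 mm of the tray's middle, slower than 0.06 m/s. (4 s hold: within 40 mm, 20 to 90 mm above, receiver within 40 mm.) (y of receiver in the frame of tray between -0.045 and 0.045 m and z of receiver in the frame of tray below 0.055 m and horizontal distance between tray and grille below 0.05 m and z of tray in the frame of grille between 0.02 and 0.1 m and linear speed of receiver below 0.06 m/s and angle between tray's own z axis and vertical below 0.15 rad and contact force between tray and blower below 0.5 N and contact force between the fingers and tray above 1 N); the arm keeps its last pose, push and grip.
It fails at once if the tray comes within 200 mm of the grille with the receiver not in the middle (horizontal distance between tray and grille below 0.2 m and (y of receiver in the frame of tray above 0.07 m or y of receiver in the frame of tray below -0.07 m)).
It fails at once if the receiver leaves the tray or the tray is tipped over (angle between tray's own z axis and vertical above 0.5 rad or z of receiver in the frame of tray above 0.075 m or z of receiver in the frame of tray below 0.015 m or x of receiver in the frame of tray above 0.03 m or x of receiver in the frame of tray below -0.03 m).
It fails at once if the robot touches the receiver, or it bangs against an end of the tray (contact force between any of the fingers, the arm and receiver above 0.5 N or (y of receiver in the frame of tray below -0.095 m and linear speed of receiver above 0.25 m/s) or (y of receiver in the frame of tray above 0.095 m and linear speed of receiver above 0.35 m/s)).
It fails at once if the blower is bumped (contact force between any of tray, the fingers, the arm and blower above 5 N).
It fails at once if a bystander is disturbed (distance of any of tub, hammer, spray, square from where it was at the start of the episode above 0.03 m).
It also fails if it takes over 64 s, if anything falls off the work surface, if the arm or the gripper's body presses on something with over 40 N, if the wrist force passes 120 N, or if a joint passes its speed limit or range.

### The arm

A 6-joint arm with a two-finger parallel gripper is mounted at the origin on the work surface. World frame = base frame: x ahead of the robot, y to its left, z up, the work surface at z = 0. Lengths are in m, angles in rad, forces in N, time in s.
With the tool pointing down it reaches from about 0.3 to 0.85 m from the base axis. Payload 5.4 kg.
Tool frame: the origin (TCP) lies between the finger pads; the fingertips stand ctrl.tip_extent ahead of it and the grasp point (between the pads) lies 8 mm behind it (ctrl.tip_extent is the distance from the TCP to the fingertips, in m); z points along the fingers, y is the line along which they close (so a half turn about z gives the same grasp; the last joint's range is limited). The gripper opens to 85 mm and grips with 20 to 120 N. Pads are 22 mm wide; open, the fingers measure 114 mm over their backs; the gripper's body (76 mm by 85 mm) begins 54 mm behind the grasp point. The pads swing forward as they close: fully open they stand 13 mm farther back than shut.
Start: joints at [0.967, 0.158, 1.597, -0, 1.386, -0.21], TCP at [0.221, 0.531, 0.242] pointing down, gripper open.
Joint ranges: [-2.91, 2.91], [-0.94, 2.29], [0.18, 2.7], [-1.29, 4.43], [0.17, 2.64], [-3, 3]. Speed limits (rad/s): [2.57, 2.57, 3.14, 3.14, 3.14, 3.14].

### API

Orientations are given as a unit quaternion [x, y, z, w].
In Python, from station import readout, vision, job, ctrl gives the robot as it stands.
- The arm moves only by the shell command python3 -m jog 'ROWS' [FORCE]. ROWS is JSON, a list of rows, each a list of 3 entries, a list of its own where there are three numbers: the shift along the tool's x, y, z in cm, then the turn, a rotation vector about the tool's x, y, z in rad, then the closure, from 0 (fully open) to 1 (shut). A call has 1 to 12 rows; each row shifts and turns the commanded pose from where the row before left it, along the tool's axes as they then stand; what a row does not reach is not made up. A row lasts 1/8 s, in which the tool goes at most 62.5 mm and 10.7 degrees, less where a joint would pass 70% of its speed; a pose out of reach is approached as far as the arm can. A call with a gripper value outside its range is refused whole. The fingers move at their own pace and stop on an object; FORCE is the grip in N (left out, the last holds). Time passes only in rows, so rows that do not move let the fingers close. It gives the time, the measured TCP pose, the force, the opening and the grip force at its end, in the units of the state.
- readout.read_state(): the state, without advancing time (a new reading comes with each control period).
- vision.capture(name): name is "side" or "top" or "wrist"; returns a dict with "frame" (400x640x3 uint8, red, green, blue), "fov_y" (degrees; the focal length in pixels is half the picture's height over the tangent of half this angle, whatever the lens; pixels are square), "cx", "cy" (the principal point, pixels), "dist_coeffs" ([k1, k2, p1, p2, k3] as OpenCV has them; the pictures are not rectified), "xyz" and "rotation" of the camera in the world. Camera axes: x right, y down, z forward; pixel columns grow to the right and rows downward; lengths in m; the calibration is good to about 2 mm. A picture is of the moment at which its call begins. There is no depth.
- job.sign_off(): hands the job in; it is judged then, once.
The state is a dict: "t": time; "q": joint angles; "joint_velocities": joint speeds; "tau": joint torques, N m; "tool_pos": TCP position; "tool_rot": TCP orientation; "ft_force": force on the tool from outside, world axes, zero at the start; "torque": the same for the moment, N m; "finger_gap": finger opening in m; "grasp_force": force on a finger pad.
Only numpy, scipy, OpenCV 4.12 (cv2) and the standard library are available. Lean on these libraries where they do the work, as an engineer would, in place of code of your own. Each camera call takes 0.05 s, during which the arm holds its last target. There are 200 camera calls.

## Working session

There is one attempt and no reset: what is moved stays moved. The work goes in short steps, Python scripts to look and compute and a shell command to move; the robot and the scene stay as the last step left them, time stands still between calls to the robot, and variables do not carry over. Pictures are saved under pics/ and viewed, at most 10 in all, crops included, and the job is handed in when it is done.

```bash
ls; mkdir -p pics
python3 - <<'E'
from station import readout, vision, job, ctrl
import cv2,numpy as np
s=readout.read_state();print({k:np.round(v,3) for k,v in s.items()},ctrl.tip_extent)
ims=[]
for n in("side","top","wrist"):
    c=vision.capture(n);cv2.imwrite(f"pics/{n}0.png",c["frame"][:,:,::-1])
    print(n,{k:np.round(v,3).tolist() for k,v in c.items() if k!="frame"})
E
```

```text
pics
{'t': np.float64(0.0), 'q': array([ 0.967,  0.159,  1.598,  0.   ,  1.386, -0.21 ]), 'joint_velocities': array([-0.001,  0.001,  0.001, -0.002, -0.   , -0.001]), 'tau': array([ 2.0000e-03, -3.9597e+01, -3.3144e+01, -0.0000e+00,  8.0000e-03,
        0.0000e+00]), 'tool_pos': array([0.22 , 0.53 , 0.241]), 'tool_rot': array([ 0.196,  0.981, -0.001, -0.   ]), 'ft_force': array([-0.058, -0.113, -0.654]), 'torque': array([-0.074,  0.004,  0.027]), 'grasp_force': np.float64(0.0), 'finger_gap': np.float64(0.085)} 0.011
side {'fov_y': 48.925, 'cx': 324.618, 'cy': 206.702, 'dist_coeffs': [-0.076, 0.0, 0.0, 0.0, 0.0], 'xyz': [-0.066, -1.016, 0.829], 'rotation': [0.841, -0.215, 0.134, -0.478]}
top {'fov_y': 49.225, 'cx': 312.842, 'cy': 206.147, 'dist_coeffs': [-0.117, 0.0, 0.0, 0.0, 0.0], 'xyz': [0.459, 0.047, 1.694], 'rotation': [0.714, -0.7, 0.022, -0.016]}
wrist {'fov_y': 62.883, 'cx': 320.983, 'cy': 199.933, 'dist_coeffs': [-0.044, 0.0, 0.0, 0.0, 0.0], 'xyz': [0.145, 0.561, 0.373], 'rotation': [0.821, 0.548, 0.089, 0.134]}
```

View pics/top0.png

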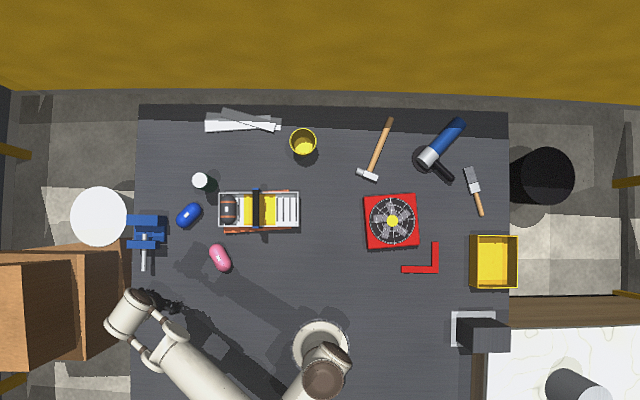

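View pics/side0.png

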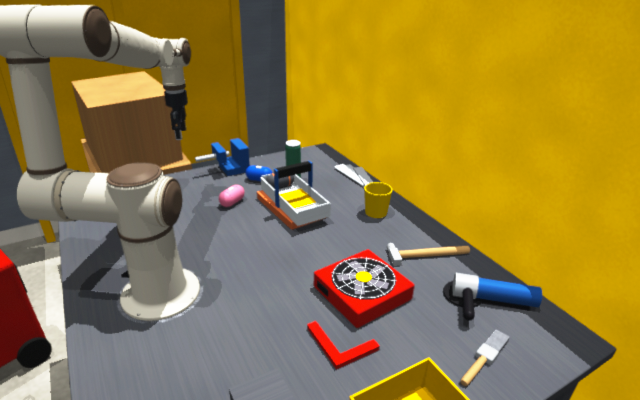

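The top view shows three capsule shapes: the dark one in the tray at (228,209), a blue one at (189,214) and a pink one at (220,257). I choose the dark one, in the white tray centred at about (259,211). The grille hub is at about (392,221). Next I'll check with a close crop.

```bash
cat > h.py <<'E'
import numpy as np,cv2
from scipy.spatial.transform import Rotation as R
from station import vision,readout
def cal(c):
    f=c["frame"].shape[0]/2/np.tan(np.radians(c["fov_y"])/2)
    K=np.array([[f,0,c["cx"]],[0,f,c["cy"]],[0,0,1]])
    r=np.array(c["rotation"],float); M=R.from_quat(r).as_matrix() if r.size==4 else r.reshape(3,3)
    return K,np.array(c["dist_coeffs"],float),M,np.array(c["xyz"],float)
def ray(c,uv):
    K,d,M,p=cal(c)
    n=cv2.undistortPoints(np.array(uv,float).reshape(-1,1,2),K,d)[:,0]
    return p,(M@np.c_[n,np.ones(len(n))].T).T
def plane(c,uv,z):
    p,d=ray(c,uv); return p+d*((z-p[2])/d[:,2])[:,None]
def proj(c,P):
    K,d,M,p=cal(c)
    return cv2.projectPoints(np.array(P,float).reshape(-1,1,3),cv2.Rodrigues(M.T)[0],-M.T@p,K,d)[0][:,0]
E
python3 - <<'E'
from h import *
t=vision.capture("top");s=vision.capture("side")
a=cv2.resize(t["frame"][165:265,200:320],None,fx=5,fy=5,interpolation=cv2.INTER_CUBIC)
b=cv2.resize(s["frame"][145:235,245:345],None,fx=6,fy=6,interpolation=cv2.INTER_CUBIC)
cv2.imwrite("pics/tc.png",a[:,:,::-1]);cv2.imwrite("pics/sc.png",b[:,:,::-1])
# grille hub: yellow blob in each
for n,c,(r0,r1,c0,c1),z in(("top",t,(195,250,365,420),.06),("side",s,(255,300,330,400),.06)):
    h=cv2.cvtColor(c["frame"][r0:r1,c0:c1],cv2.COLOR_RGB2HSV)
    m=cv2.inRange(h,(20,150,120),(35,255,255));y,x=np.nonzero(m);uv=(x.mean()+c0,y.mean()+r0)
    print(n,len(x),uv,plane(c,[uv],z))
E
```

```text
top 103 (np.float64(391.88349514563106), np.float64(220.35922330097088)) [[ 0.49871934 -0.262684    0.06      ]]
side 140 (np.float64(363.3357142857143), np.float64(276.3071428571429)) [[ 0.49767344 -0.26010961  0.06      ]]
```

View pics/tc.png

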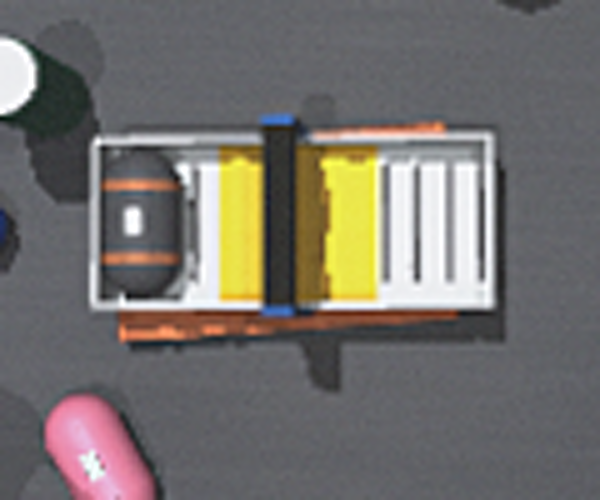

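View pics/sc.png

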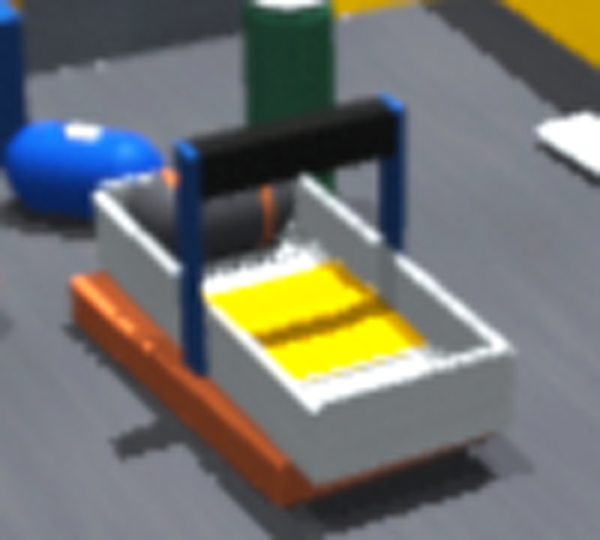

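The crop confirms the dark, orange-banded receiver in the tray at crop (143,222), against the left (+y) end plate. The handle bar centre is at crop (281,216). Next I'll work out the poses.

Run:
```python
from h import *
t=vision.capture("top");s=vision.capture("side")
T=lambda x,y:((x+.5)/5-.5+200,(y+.5)/5-.5+165)
S=lambda x,y:((x+.5)/6-.5+245,(y+.5)/6-.5+145)
b=plane(t,[T(281,126),T(281,308)],.175);print("bar ends",b,b.mean(0))
c=plane(t,[T(95,141),T(95,306),T(493,304),T(492,135)],.085);print("rim",c,c.mean(0))
e=lambda p,q:np.degrees(np.arctan2(*(p-q)[:2][::-1]))
print("yaw long",e(c[0],c[3]),e(c[1],c[2]),"short",e(c[0],c[1]),e(b[0],b[1]))
d=plane(s,[S(312,408),S(505,350),S(97,192)],.085);print("side rim",d, e(d[2],d[0]),np.linalg.norm(d[2]-d[0]))
g=plane(s,[S(188,150),S(392,102)],.175);print("side bar",g,g.mean(0))
```

```text
bar ends [[0.5934327  0.23693387 0.175     ]
 [0.46636697 0.23359332 0.175     ]] [0.52989984 0.23526359 0.175     ]
rim [[0.58766296 0.3865215  0.085     ]
 [0.46534829 0.38277376 0.085     ]
 [0.47295061 0.08837795 0.085     ]
 [0.59777386 0.09176123 0.085     ]] [0.53093393 0.23735861 0.085     ]
yaw long 91.96459542805134 91.47924659855634 short 1.7550033232482685 1.50595267075722
side rim [[0.46635778 0.08736595 0.085     ]
 [0.59078368 0.09393523 0.085     ]
 [0.46186297 0.38328069 0.085     ]] 90.87023048170303 0.29594887657121277
side bar [[0.46401924 0.23990822 0.175     ]
 [0.59770786 0.24515386 0.175     ]] [0.53086355 0.24253104 0.175     ]
```

Tray is centred at about (0.530, 0.237), yaw 1.5°. Turn first, then traverse above it.

```bash
python3 -m jog '[[[0,0,-1],[0,0,-0.105],0],[[0,0,-1],[0,0,-0.105],0],[[0,0,-1],[0,0,-0.105],0],[[0,0,-1],[0,0,-0.106],0],[[-3.8,-3.8,0],[0,0,0],0],[[-3.8,-3.8,0],[0,0,0],0],[[-3.8,-3.8,0],[0,0,0],0],[[-3.8,-3.8,0],[0,0,0],0],[[-3.8,-3.8,0],[0,0,0],0],[[-3.8,-3.8,0],[0,0,0],0],[[-3.8,-3.8,0],[0,0,0],0],[[-3.6,-3.5,0],[0,0,0],0]]' 45; python3 -m jog '[[[0,0,0],[0,0,0],0],[[0,0,0],[0,0,0],0]]'
cat >> h.py <<'E'
def togo(target,yaw=np.radians(91.5)):
    s=readout.read_state();M=R.from_quat(s["tool_rot"]).as_matrix();p=np.array(s["tool_pos"])
    yd=np.array([np.cos(yaw),np.sin(yaw),0]);W=np.c_[np.cross(yd,[0,0,-1]),yd,[0,0,-1]]
    print("t",round(float(s["t"]),2),"pos",p.round(4),"shift cm",(M.T@(np.array(target)-p)*100).round(2),"turn",R.from_matrix(M.T@W).as_rotvec().round(4))
E
python3 - <<'E'
from h import *
togo([.530,.237,.152])
c=vision.capture("wrist");cv2.imwrite("pics/w1.png",c["frame"][:,:,::-1])
print(proj(c,[[.53,.237,.175],[.47,.237,.175],[.59,.237,.175]]))
E
```

```text
t: 1.85
tool_pos: [0.5319, 0.2368, 0.2824]
tool_rot: [-0.013, 1.0, 0.0, 0.0]
ft_force: [0.3, 0.4, -0.7]
finger_gap: 0.0853
grasp_force: 0.0
t: 2.1
tool_pos: [0.5304, 0.2385, 0.2821]
tool_rot: [-0.014, 1.0, 0.0, -0.0]
ft_force: [-0.9, 0.3, 0.3]
finger_gap: 0.0851
grasp_force: 0.0
t 2.1 pos [0.5304 0.2385 0.2821] shift cm [ 0.03 -0.16 13.01] turn [ 0.0003 -0.0007  0.0008]
[[319.73734671 201.54138705]
 [321.84225071 121.95052443]
 [317.93171581 270.00844612]]
```

View pics/w1.png

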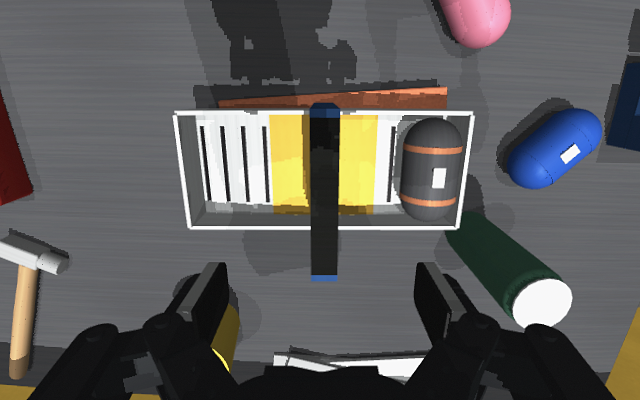

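The wrist view shows the bar at (324,192), aligned with the tool and centred between the fingers within about 1 mm. The receiver is at (432,170). Descend and grip.

```bash
python3 -m jog '[[[0,0.05,3],[0,0,0],0],[[0,0,3],[0,0,0],0],[[0,0,3],[0,0,0],0],[[0,0,2],[0,0,0],0],[[0,0,1.5],[0,0,0],0],[[0,0,0.5],[0,0,0],0],[[0,0,0],[0,0,0],0],[[0,0,0],[0,0,0],0.3],[[0,0,0],[0,0,0],0.5],[[0,0,0],[0,0,0],0.6],[[0,0,0],[0,0,0],0.7],[[0,0,0],[0,0,0],0.8]]' 45; python3 -m jog '[[[0,0,0],[0,0,0],1],[[0,0,0],[0,0,0],1],[[0,0,0],[0,0,0],1],[[0,0,0],[0,0,0],1]]' 45
python3 - <<'E'
from h import *
togo([.530,.239,.152])
c=vision.capture("wrist");cv2.imwrite("pics/w2.png",c["frame"][:,:,::-1])
E
```

```text
t: 3.65
tool_pos: [0.531, 0.2395, 0.1528]
tool_rot: [-0.014, 1.0, 0.001, 0.0]
ft_force: [-0.2, 3.3, 2.6]
finger_gap: 0.0214
grasp_force: 45.4
t: 4.15
tool_pos: [0.531, 0.2395, 0.1528]
tool_rot: [-0.014, 1.0, 0.001, 0.001]
ft_force: [0.1, 5.2, 3.7]
finger_gap: 0.0216
grasp_force: 45.5
t 4.15 pos [0.531  0.2395 0.1528] shift cm [ 0.1  -0.04  0.08] turn [0.0013 0.001  0.0011]
```

View pics/w2.png

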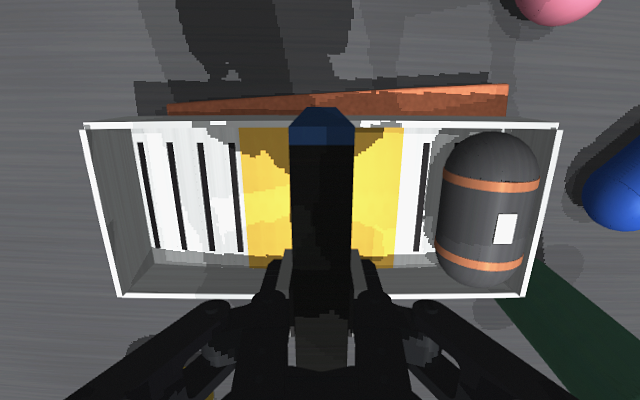

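Grip is good: finger gap 21.6 mm, 45 N. The wrist camera gives a clear tray-fixed view, with the receiver's upper band spanning columns 443–540 at about row 185. Lift gently and build the receiver tracker.

```bash
cat >> h.py <<'E'
import json,time
# wrist camera in tray frame, taken when gripped (tray level, origin x,y under TCP)
def wcal(c):
    s=readout.read_state();M=R.from_quat(s["tool_rot"]).as_matrix();p=np.array(s["tool_pos"])
    # tray frame expressed in tool: x=-toolx, y=tooly, z=-toolz ; origin 0.1228 ahead of the TCP
    Mt=M@np.diag([-1,1,-1]);o=p+M@np.array([0,0,.1228])
    return Mt,o
XB=-.03
def edges(c,Mt,o,y,xb):
    a=np.linspace(0,2*np.pi,73);z=-1.186+np.sqrt(1.23**2-y*y)
    P=np.c_[np.full(73,xb),y+.03*np.cos(a),z+.03*np.sin(a)]
    _,_,_,cp=cal(c);ct=Mt.T@(cp-o)
    vis=((ct-P)*np.c_[0*a,np.cos(a),np.sin(a)]).sum(1)>0
    return proj(c,(o+(Mt@P.T).T)[vis])
def band(c):
    h=cv2.cvtColor(c["frame"],cv2.COLOR_RGB2HSV);m=cv2.inRange(h,(3,90,90),(16,255,255))
    m[:150]=0;m[225:]=0
    return m
def ymeas(c):
    Mt,o=wcal(c);obs=band(c).sum(0)>=2*255
    cols=np.arange(640);occ=(cols>280)&(cols<362);best=[]
    for y in np.arange(-.12,.1201,.0005):
        e=edges(c,Mt,o,y,XB);w=(cols>=e[:,0].min())&(cols<=e[:,0].max())
        best.append(((w!=obs)&~occ).sum())
    b=np.array(best);ys=np.arange(-.12,.1201,.0005);k=b<=b.min()+1
    return ys[k].mean(),int(b.min()),int((obs&~occ).sum())
def look(n=3,name="wrist"):
    T=[];Y=[]
    for i in range(n):
        t=readout.read_state()["t"];c=vision.capture(name);y,e,k=ymeas(c);T.append(t);Y.append(y)
    v=np.polyfit(T,Y,1)[0] if n>1 else 0
    s=readout.read_state();M=R.from_quat(s["tool_rot"]).as_matrix()
    print("t",np.round(s["t"],3),"y mm",np.round(np.array(Y)*1e3,1),"v mm/s",round(v*1e3,1),"err",e,k,"slope",round(float(M[2,1]),4),"pos",np.round(s["tool_pos"],4))
    return Y[-1],v,c
E
python3 - <<'E'
from h import *
c=vision.capture("wrist");m=band(c);y,x=np.nonzero(m);print("band",x.min(),x.max(),y.min(),y.max(),np.median(y))
Mt,o=wcal(c)
for xb in(-.04,-.03,-.02):
    e=edges(c,Mt,o,.115,xb);print(xb,e[:,0].min(),e[:,0].max(),e[:,1].mean())
np.save("ref.npy",c["frame"]);look(2)
E
python3 -m jog '[[[0,0,-0.3],[0,0,0],1],[[0,0,-0.6],[0,0,0],1],[[0,0,-1],[0,0,0],1],[[0,0,-1.2],[0,0,0],1],[[0,0,-1.4],[0,0,0],1],[[0,0,-1.5],[0,0,0],1],[[0,0,-1.5],[0,0,0],1],[[0,0,-1.5],[0,0,0],1],[[0,0,-1.2],[0,0,0],1],[[0,0,-1],[0,0,0],1],[[0,0,-0.5],[0,0,0],1],[[0,0,-0.3],[0,0,0],1]]'
python3 - <<'E'
from h import *
_,_,c=look(2);cv2.imwrite("pics/w3.png",c["frame"][:,:,::-1]);togo([.530,.239,.272])
r=np.load("ref.npy");g=lambda f:cv2.cvtColor(f,cv2.COLOR_RGB2GRAY)
for n,(r0,r1,c0,c1) in dict(L=(135,275,70,135),Lslots=(135,255,130,240),R=(135,290,505,570),U=(110,128,300,345)).items():
    res=cv2.matchTemplate(g(c["frame"])[r0-12:r1+12,c0-12:c1+12],g(r)[r0:r1,c0:c1],cv2.TM_CCOEFF_NORMED);_,mx,_,l=cv2.minMaxLoc(res);print(n,l[0]-12,l[1]-12,round(mx,3))
E
```

```text
band 451 539 174 192 185.0
-0.04 445.8187085707702 543.4433165592823 162.2662787805183
-0.03 444.19250553114136 540.2102286899786 177.89611501722197
-0.02 442.588636887482 537.0231952139051 193.07021209489895
t 4.35 y mm [117.3 117.3] v mm/s -0.0 err 7 89 slope 0.0013 pos [0.531  0.2394 0.1528]
t: 5.85
tool_pos: [0.5306, 0.2388, 0.2723]
tool_rot: [-0.014, 1.0, -0.0, -0.0]
ft_force: [0.5, -0.3, -8.7]
finger_gap: 0.0215
grasp_force: 44.5
t 5.95 y mm [116.5 116.5] v mm/s -0.0 err 8 87 slope -0.0 pos [0.5307 0.2388 0.2723]
t 5.95 pos [0.5307 0.2388 0.2723] shift cm [0.07 0.02 0.03] turn [-0.     -0.0002  0.001 ]
L 0 4 0.997
Lslots -1 0 0.978
R 0 -4 0.904
U 0 0 0.962
```

Run:
```python
import numpy as np,cv2
a=np.load("ref.npy");b=cv2.imread("pics/w3.png")[:,:,::-1]
o=a.copy();o[:,:,0]=cv2.cvtColor(a,cv2.COLOR_RGB2GRAY);o[:,:,1]=o[:,:,2]=cv2.cvtColor(b.copy(),cv2.COLOR_RGB2GRAY)
cv2.imwrite("pics/ov.png",cv2.resize(o[95:320,60:600],(800,333))[:,:,::-1])
```

```text
(no output)
```

View pics/ov.png

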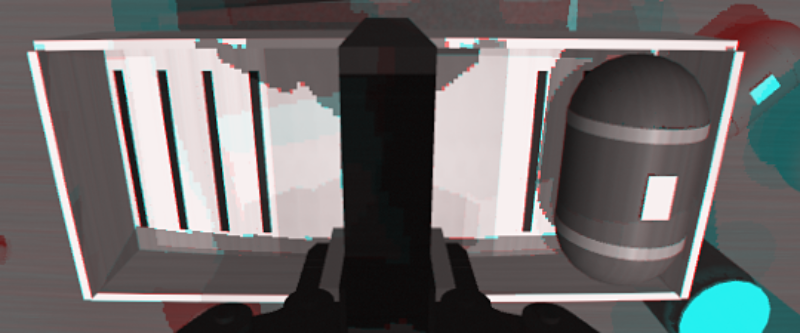

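The overlay shows the tray did not shift in the gripper (under 0.5 px), so the tray slope equals the tool slope. Next is a small planner, then I roll with visual feedback.

```bash
sed -i 's/(3,90,90)/(3,90,40)/' h.py
cat >> h.py <<'E'
def plan(y,v,s,n,vmax=.07,k=1.2,dsmax=.03):
    """suggest n rows of slope change (rad); simulate roll with tilt ramped over each row"""
    out=[]
    for i in range(n):
        vd=-np.sign(y)*min(vmax,k*abs(y));a=3*(vd-v)
        sc=y/1.23+(.02 if vd<0 else -.02)-a/6.7
        if abs(y)<.012 and abs(v)<.03: sc=0
        ds=np.clip(sc-s,-dsmax,dsmax)
        for j in range(25):
            s+=ds/25;f=y/1.23-s
            acc=6.7*(f-.02*np.sign(v)) if abs(v)>1e-3 else 6.7*np.sign(f)*max(abs(f)-.02,0)
            v+=acc*.005;y=min(y+v*.005,.115)
        out.append((round(float(ds),3),round(y*1e3,1),round(v*1e3)))
    print("plan ds,y,v:",out,"end slope",round(s,3))
def go(n=4,m=3,off=0,**k):
    y,v,c=look(m);s=readout.read_state();M=R.from_quat(s["tool_rot"]).as_matrix()
    plan(y+v*.05,v,M[2,1],n,**k);return c
E
python3 -m jog '[[[0,-0.2,0],[-0.02,0,0],1],[[0,-0.3,0],[-0.03,0,0],1],[[0,-0.3,0],[-0.03,0,0],1],[[0,-0.2,0],[-0.02,0,0],1],[[0,-0.1,0],[-0.01,0,0],1],[[0,0,0],[0,0,0],1]]'
python3 -c "
from h import *
go()"
```

```text
t: 6.7
tool_pos: [0.531, 0.2276, 0.2718]
tool_rot: [-0.013, 0.998, 0.055, -0.001]
ft_force: [0.6, 0.3, -8.1]
finger_gap: 0.0214
grasp_force: 44.6
t 6.85 y mm [113. 113. 113.] v mm/s 0.0 err 1 98 slope 0.1097 pos [0.531  0.228  0.2719]
plan ds,y,v: [(0.03, np.float64(112.5), -11), (-0.002, np.float64(109.6), -35), (-0.013, np.float64(103.8), -55), (-0.014, np.float64(96.0), -69)] end slope 0.111
```

```bash
python3 -m jog '[[[0,-0.2,0],[-0.02,0,0],1],[[0,0,0],[0,0,0],1]]' | head -1
python3 -c "
from h import *
go()"
```

```text
t: 7.1
t 7.25 y mm [111.  109.5 108. ] v mm/s -30.0 err 1 97 slope 0.1297 pos [0.531  0.2258 0.2716]
plan ds,y,v: [(-0.005, np.float64(101.5), -49), (-0.012, np.float64(94.4), -64), (-0.013, np.float64(85.7), -74), (-0.012, np.float64(76.0), -80)] end slope 0.088
```

```bash
python3 -m jog '[[[0,0.1,0],[0.01,0,0],1],[[0,0.15,0],[0.015,0,0],1],[[0,0.15,0],[0.015,0,0],1]]' | head -1
python3 -c "
from h import *
go()"
```

```text
t: 7.62
t 7.775 y mm [81.  77.8 75. ] v mm/s -60.0 err 1 95 slope 0.09 pos [0.5308 0.2303 0.2721]
plan ds,y,v: [(-0.007, np.float64(63.9), -69), (-0.011, np.float64(54.7), -77), (-0.013, np.float64(44.8), -81), (-0.015, np.float64(34.7), -80)] end slope 0.044
```

```bash
python3 -m jog '[[[0,0.1,0],[0.01,0,0],1],[[0,0.15,0],[0.014,0,0],1]]' | head -1
python3 -c "
from h import *
go()"
```

```text
t: 8.02
t 8.175 y mm [49.5 45.3 40.8] v mm/s -87.5 err 0 69 slope 0.0661 pos [0.5308 0.2326 0.2723]
plan ds,y,v: [(-0.03, np.float64(25.0), -92), (-0.024, np.float64(14.0), -82), (-0.01, np.float64(4.8), -65), (-0.005, np.float64(-2.1), -47)] end slope -0.002
```

```bash
python3 -m jog '[[[0,0.45,0],[0.045,0,0],1],[[0,0.2,0],[0.02,0,0],1]]' | head -1
python3 -c "
from h import *
go(m=2)"
```

```text
t: 8.43
t 8.525 y mm [11.3  8.5] v mm/s -55.0 err 2 21 slope 0.0016 pos [0.5306 0.2394 0.2726]
plan ds,y,v: [(0.002, np.float64(0.0), -38), (-0.0, np.float64(-3.9), -25), (-0.003, np.float64(-6.3), -13), (0.0, np.float64(-7.2), -1)] end slope 0.0
```

```bash
python3 -m jog '[[[0,0.1,0],[0.01,0,0],1],[[0,0,0],[0,0,0],1]]' | head -1
python3 -c "
from h import *
go(m=2)"
```

```text
t: 8.78
t 8.875 y mm [-4.  -4.5] v mm/s -10.0 err 4 15 slope -0.0088 pos [0.5307 0.2396 0.2726]
plan ds,y,v: [(0.009, np.float64(-5.3), 0), (-0.0, np.float64(-5.4), 0), (-0.0, np.float64(-5.4), 0), (0.0, np.float64(-5.5), 0)] end slope 0.0
```

```bash
python3 -m jog '[[[0,-0.05,0],[-0.005,0,0],1],[[0,-0.04,0],[-0.004,0,0],1],[[0,0,0],[0,0,0],1],[[0,0,0],[0,0,0],1],[[0,0,0],[0,0,0],1],[[0,0,0],[0,0,0],1],[[0,0,0],[0,0,0],1],[[0,0,0],[0,0,0],1],[[0,0,0],[0,0,0],1],[[0,0,0],[0,0,0],1]]' | head -1
python3 -c "
from h import *
c=go(m=2);cv2.imwrite('pics/w4.png',c['frame'][:,:,::-1]);togo([.531,.2395,.272])
togo([.498,-.261,.236])"
```

```text
t: 10.12
t 10.225 y mm [-4.7 -4.7] v mm/s 0.0 err 1 13 slope -0.0 pos [0.5307 0.2389 0.2726]
plan ds,y,v: [(0.0, np.float64(-4.7), 0), (-0.0, np.float64(-4.7), 0), (0.0, np.float64(-4.7), 0), (0.0, np.float64(-4.7), 0)] end slope 0.0
t 10.22 pos [0.5307 0.2389 0.2726] shift cm [-0.03  0.06  0.06] turn [-0.     -0.0001  0.001 ]
t 10.22 pos [0.5307 0.2389 0.2726] shift cm [  4.62 -49.88   3.66] turn [-0.     -0.0001  0.001 ]
```

View pics/w4.png

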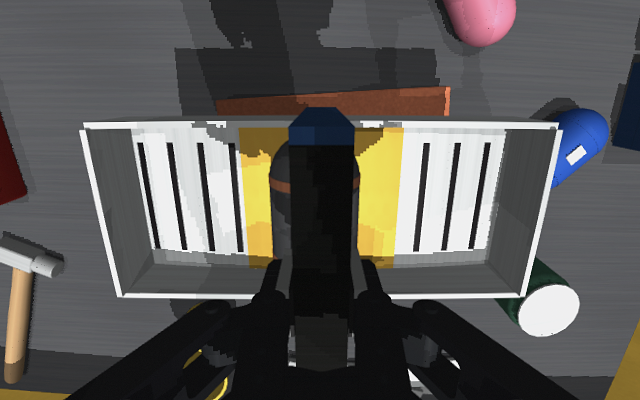

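The receiver sits at rest over the yellow zone (y ≈ −5 mm, band edges either side of the bar at columns 271 and 357). Carry in two smooth legs.

```bash
python3 -m jog '[[[0,-0.1,0],[0,0,0],1],[[0,-0.2,0],[0,0,0],1],[[0,-0.3,0],[0,0,0],1],[[0,-0.4,0],[0,0,0],1],[[0,-0.5,0],[0,0,0],1],[[0.1,-0.6,0],[0,0,0],1],[[0.1,-0.7,0],[0,0,0],1],[[0.1,-0.8,0],[0,0,0],1],[[0.1,-0.9,0],[0,0,0],1],[[0.1,-1,0],[0,0,0],1],[[0.1,-1,0],[0,0,0],1],[[0.1,-1,0],[0,0,0],1]]' | head -2
python3 -m jog '[[[0.1,-1,0],[0,0,0],1],[[0.1,-1,0],[0,0,0],1],[[0.1,-1,0],[0,0,0],1],[[0.1,-1,0],[0,0,0],1],[[0.1,-1,0],[0,0,0],1],[[0.1,-1,0],[0,0,0],1],[[0.1,-1,0],[0,0,0],1],[[0.1,-1,0],[0,0,0],1],[[0.1,-1,0],[0,0,0],1],[[0.1,-1,0],[0,0,0],1],[[0.1,-1,0],[0,0,0],1],[[0.1,-1,0],[0,0,0],1]]' | head -2
python3 -m jog '[[[0.1,-1,0],[0,0,0],1],[[0.1,-0.9,0],[0,0,0],1],[[0.1,-0.8,0],[0,0,0],1],[[0.1,-0.7,0],[0,0,0],1],[[0,-0.6,0],[0,0,0],1],[[0,-0.5,0],[0,0,0],1],[[0,-0.4,0],[0,0,0],1],[[0,-0.3,0],[0,0,0],1],[[0,-0.2,0],[0,0,0],1],[[0,-0.1,0],[0,0,0],1]]' | head -2
python3 -c "
from h import *
c=go(m=3);togo([.498,-.261,.236])"
```

```text
t: 11.72
tool_pos: [0.5257, 0.163, 0.2727]
t: 13.22
tool_pos: [0.517, 0.0428, 0.2726]
t: 14.48
tool_pos: [0.5145, -0.0117, 0.2726]
t 14.625 y mm [-5.2 -5.7 -6.2] v mm/s -10.0 err 97 111 slope 0.0001 pos [ 0.5145 -0.0116  0.2726]
plan ds,y,v: [(-0.0, np.float64(-7.3), -1), (0.0, np.float64(-7.4), -1), (-0.0, np.float64(-7.5), -1), (-0.0, np.float64(-7.6), -1)] end slope 0.0
t 14.62 pos [ 0.5145 -0.0116  0.2726] shift cm [  2.33 -24.89   3.66] turn [ 0.0001 -0.0001  0.0011]
```

```bash
sed -i 's/m\[225:\]=0/m[225:]=0;m[:,:225]=0;m[:,545:]=0/' h.py
python3 -c "
from h import *
c=go(m=3);x=np.nonzero(band(c).sum(0)>=510)[0];print(x)"
```

```text
t 14.775 y mm [-6.2 -6.2 -6.2] v mm/s -0.0 err 2 16 slope 0.0001 pos [ 0.5145 -0.0115  0.2726]
plan ds,y,v: [(-0.0, np.float64(-6.2), 0), (0.0, np.float64(-6.2), 0), (-0.0, np.float64(-6.2), 0), (-0.0, np.float64(-6.2), 0)] end slope 0.0
[267 268 269 270 271 272 273 274 275 276 277 278 279 280 281 282 283 284
 285 286 287 288 289 290 353 354 355 356 357 358 543 544]
```

Receiver at rest at −6 mm. Second leg is the same, with 25 cm along −y and 2.3 cm along x.

```bash
python3 -m jog '[[[0,-0.1,0],[0,0,0],1],[[0,-0.2,0],[0,0,0],1],[[0,-0.3,0],[0,0,0],1],[[0,-0.4,0],[0,0,0],1],[[0,-0.5,0],[0,0,0],1],[[0.1,-0.6,0],[0,0,0],1],[[0.1,-0.7,0],[0,0,0],1],[[0.1,-0.8,0],[0,0,0],1],[[0.1,-0.9,0],[0,0,0],1],[[0.1,-1,0],[0,0,0],1],[[0.1,-1,0],[0,0,0],1],[[0.1,-1,0],[0,0,0],1]]' | head -2
python3 -m jog '[[[0.1,-1,0],[0,0,0],1],[[0.1,-1,0],[0,0,0],1],[[0.1,-1,0],[0,0,0],1],[[0.1,-1,0],[0,0,0],1],[[0.1,-1,0],[0,0,0],1],[[0.1,-1,0],[0,0,0],1],[[0.1,-1,0],[0,0,0],1],[[0.1,-1,0],[0,0,0],1],[[0.1,-1,0],[0,0,0],1],[[0.1,-1,0],[0,0,0],1],[[0.1,-1,0],[0,0,0],1],[[0.1,-1,0],[0,0,0],1]]' | head -2
python3 -m jog '[[[0.1,-1,0],[0,0,0],1],[[0.1,-0.9,0],[0,0,0],1],[[0.1,-0.8,0],[0,0,0],1],[[0.1,-0.7,0],[0,0,0],1],[[0,-0.6,0],[0,0,0],1],[[0,-0.5,0],[0,0,0],1],[[0,-0.4,0],[0,0,0],1],[[0,-0.3,0],[0,0,0],1],[[0,-0.2,0],[0,0,0],1],[[0,-0.1,0],[0,0,0],1]]' | head -2
python3 -c "
from h import *
c=go(m=3);togo([.498,-.261,.236])"
```

```text
t: 16.27
tool_pos: [0.5095, -0.0876, 0.2726]
t: 17.77
tool_pos: [0.5007, -0.2078, 0.2726]
t: 19.02
tool_pos: [0.4983, -0.2622, 0.2726]
t 19.175 y mm [-6.7 -7.  -6.7] v mm/s -0.0 err 0 15 slope 0.0001 pos [ 0.4983 -0.2621  0.2726]
plan ds,y,v: [(-0.0, np.float64(-6.7), 0), (-0.0, np.float64(-6.7), 0), (-0.0, np.float64(-6.7), 0), (-0.0, np.float64(-6.7), 0)] end slope 0.0
t 19.18 pos [ 0.4983 -0.2621  0.2726] shift cm [0.03 0.12 3.66] turn [0.0001 0.     0.0011]
```

Over the grille. Lower 3.7 cm gently, then hold for over 4 s.

```bash
python3 -m jog '[[[0,0,0.2],[0,0,0],1],[[0,0,0.4],[0,0,0],1],[[0,0,0.5],[0,0,0],1],[[0,0,0.5],[0,0,0],1],[[0,0,0.5],[0,0,0],1],[[0,0,0.5],[0,0,0],1],[[0,0,0.5],[0,0,0],1],[[0,0,0.4],[0,0,0],1],[[0,0,0.2],[0,0,0],1],[[0,0,0],[0,0,0],1],[[0,0,0],[0,0,0],1],[[0,0,0],[0,0,0],1]]' | head -2
python3 -c "
from h import *
go(m=2);c=vision.capture('side');cv2.imwrite('pics/s5.png',c['frame'][:,:,::-1])"
for i in 1; do python3 -m jog '[[[0,0,0],[0,0,0],1],[[0,0,0],[0,0,0],1],[[0,0,0],[0,0,0],1],[[0,0,0],[0,0,0],1],[[0,0,0],[0,0,0],1],[[0,0,0],[0,0,0],1],[[0,0,0],[0,0,0],1],[[0,0,0],[0,0,0],1],[[0,0,0],[0,0,0],1],[[0,0,0],[0,0,0],1],[[0,0,0],[0,0,0],1],[[0,0,0],[0,0,0],1]]' | head -1;done
python3 -c "
from h import *
go(m=3)"
```

```text
t: 20.68
tool_pos: [0.4984, -0.2623, 0.2359]
t 20.775 y mm [-6.7 -6.7] v mm/s -0.0 err 0 15 slope -0.0002 pos [ 0.4984 -0.2623  0.2358]
plan ds,y,v: [(0.0, np.float64(-6.7), 0), (0.0, np.float64(-6.7), 0), (-0.0, np.float64(-6.7), 0), (0.0, np.float64(-6.7), 0)] end slope 0.0
t: 22.32
t 22.475 y mm [-6.7 -6.7 -6.7] v mm/s 0.0 err 0 15 slope -0.0 pos [ 0.4983 -0.2622  0.2356]
plan ds,y,v: [(0.0, np.float64(-6.7), 0), (0.0, np.float64(-6.7), 0), (0.0, np.float64(-6.7), 0), (0.0, np.float64(-6.7), 0)] end slope -0.0
```

View pics/s5.png

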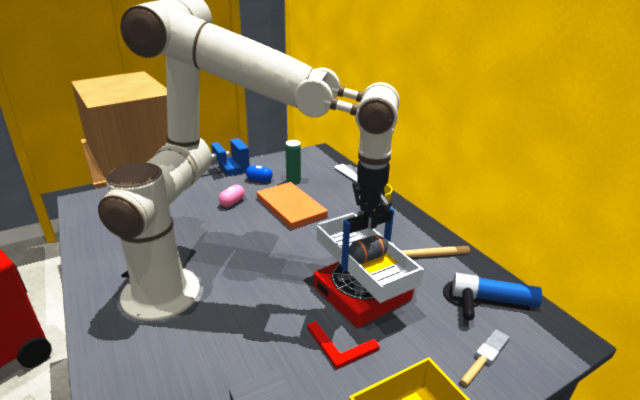

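The side view shows the tray held over the grille at about (365,265), clear of the red box, with the receiver at (369,249) over the yellow zone. The bystanders are undisturbed. Keep holding, then hand in.

```bash
python3 -m jog '[[[0,0,0],[0,0,0],1],[[0,0,0],[0,0,0],1],[[0,0,0],[0,0,0],1],[[0,0,0],[0,0,0],1],[[0,0,0],[0,0,0],1],[[0,0,0],[0,0,0],1],[[0,0,0],[0,0,0],1],[[0,0,0],[0,0,0],1],[[0,0,0],[0,0,0],1],[[0,0,0],[0,0,0],1],[[0,0,0],[0,0,0],1],[[0,0,0],[0,0,0],1]]' | head -1
python3 -m jog '[[[0,0,0],[0,0,0],1],[[0,0,0],[0,0,0],1],[[0,0,0],[0,0,0],1],[[0,0,0],[0,0,0],1],[[0,0,0],[0,0,0],1],[[0,0,0],[0,0,0],1],[[0,0,0],[0,0,0],1],[[0,0,0],[0,0,0],1],[[0,0,0],[0,0,0],1],[[0,0,0],[0,0,0],1],[[0,0,0],[0,0,0],1],[[0,0,0],[0,0,0],1]]' | head -1
python3 -m jog '[[[0,0,0],[0,0,0],1],[[0,0,0],[0,0,0],1],[[0,0,0],[0,0,0],1],[[0,0,0],[0,0,0],1],[[0,0,0],[0,0,0],1],[[0,0,0],[0,0,0],1],[[0,0,0],[0,0,0],1],[[0,0,0],[0,0,0],1]]'
python3 -c "
from h import *
go(m=3)
from station import job
print(job.sign_off())"
```

```text
t: 23.98
t: 25.48
t: 26.48
tool_pos: [0.4983, -0.2622, 0.2356]
tool_rot: [-0.014, 1.0, -0.0, -0.0]
ft_force: [0.2, 0.2, -8.1]
finger_gap: 0.0211
grasp_force: 44.6
t 26.625 y mm [-6.7 -6.7 -6.7] v mm/s -0.0 err 0 15 slope -0.0 pos [ 0.4983 -0.2622  0.2357]
plan ds,y,v: [(0.0, np.float64(-6.7), 0), (-0.0, np.float64(-6.7), 0), (-0.0, np.float64(-6.7), 0), (-0.0, np.float64(-6.7), 0)] end slope 0.0
the job is handed in; nothing more can be done
None
```

The job is handed in at 26.6 s, with the gripper holding the tray level about 53 mm above the grille for nearly 6 s and the receiver at rest 7 mm from the middle of the yellow zone; sign-off returned no verdict.

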